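Close a grow tub and check it under the height gauge

ROBOT

A 6-joint arm with a two-finger parallel gripper is mounted at the origin on the work surface. World frame = base frame: x ahead of the robot, y to its left, z up, the work surface at z = 0. Lengths are in mm, angles in rad, forces in N, time in s.
With the tool pointing down it reaches from about 350 to 975 mm from the base axis. Payload 7.1 kg.
Tool frame: the origin (TCP) lies at the very end of the fingers, on their centre line; the grasp point (between the pads) lies 19 mm behind it; y points along the fingers, z is the direction in which the jaws open and shut, and the axes are right-handed (so a half turn about y gives the same grasp; the last joint's range is limited). The gripper opens to 88 mm and grips with 3 to 60 N. Pads are 20 mm wide; open, the fingers measure 115 mm over their backs; the gripper's body (75 mm by 178 mm) begins 61 mm behind the grasp point.
Start: joints at [1.161, 0.423, 1.63, -0, 1.089, -0.019], TCP at [238.048, 577.874, 222.675] pointing down, gripper open.
Joint ranges: [-3, 3], [-0.9, 2.11], [0.09, 2.58], [-1.31, 4.45], [0.11, 2.69], [-2.54, 2.54]. Speed limits (rad/s): [2.39, 2.39, 3.01, 3.14, 3.14, 3.14].

INTERFACE

Orientations are given as a rotation vector (axis times angle).
In Python, from workcell import ctrl gives the robot as it stands.
- The arm moves only by the shell command python3 -m jog 'ROWS'. ROWS is JSON, a list of rows, each a list of 3 entries, a list of its own where there are three numbers: the opening, from 0 (shut) to 1 (fully open), then the shift along the tool's x, y, z in cm, then the turn, a rotation vector about the tool's x, y, z in rad. In form: [[claw, [dx, dy, dz], [wx, wy, wz]], ...]. A call has 1 to 8 rows; each row is the pose to reach, as a shift and turn from the pose commanded when the call began, along the tool's axes at that moment; what a row does not reach only later rows make up. A row lasts 1/10 s, in which the tool goes at most 50 mm and 8.59 degrees, less where a joint would pass 70% of its speed; a pose out of reach is approached as far as the arm can. A call with a gripper value outside its range is refused whole. The fingers move at their own pace and stop on an object; the grip force is fixed at half the most. Time passes only in rows, so rows that repeat a pose let the fingers close. It gives the time, the measured TCP pose, the force and the opening at its end, in the units of the state.
- ctrl.get_obs(): the state, without advancing time (a new reading comes with each control period).
- ctrl.get_image(name): name is "side" or "top"; returns a dict with "color" (400x640x3 uint8, red, green, blue), "z_map" (400x640 float32, mm along the optical axis (not along the pixel's ray), 0 where there is no reading), "fx", "fy", "cx", "cy" (pixels), "pose" (4x4, takes a point from camera to world coordinates). Camera axes: x right, y down, z forward; pixel columns grow to the right and rows downward; lengths in mm; the calibration is good to about 2 mm. A picture is of the moment at which its call begins.
- ctrl.close_job(): hands the job in, once; it reports no verdict.
The state is a dict: "t": time; "qpos": joint angles; "qvel": joint speeds; "joint_torque": joint torques, N m; "ee_pos": TCP position; "orientation": TCP orientation; "ft_force": force on the tool from outside, world axes, zero at the start; "moment": the same for the moment, N m; "width": finger opening in mm.
Only numpy, scipy, OpenCV 4.12 (cv2) and the standard library are available. Lean on these libraries where they do the work, as an engineer would, in place of code of your own. Each camera call takes 0.05 s, during which the arm holds its last target.

TASK

The grow tub's press-fit lid is standing proud: press it fully home without cracking it. Then slide the tub along the board, under the gauge's bar, until its end sits flush against the end stop, hold it against the stop with a light push of about 8 N for a second to be sure that it clears, and leave it there; never shove it hard against the gauge or the stop, and leave the other things on the table alone.

Things in the scene. Friction and masses are not known exactly. Their poses are not given: they have to be found in the camera images.
- board: White board, 400 x 180 mm, on the steel table, the base of the height gauge; its top lies 15 to 30 mm above the table (it varies). Origin: on its top face, in the lane's middle, straight under the bar. x is the lane's direction, in which the tub is pushed (to the end stop), y across the lane, z up. The top face runs from x = -290 to +110, y = -90 to +90 mm.
- gauge: Fixed aluminium height gauge on the board; same origin and axes as the board. The bridge bar lies along y at x = 0: 14 mm wide, underside 52 and top 62 mm above the board, on two posts 16 x 16 mm (65 mm high) at y = +-50 mm. Two guide rails, 15 mm high, 12 mm thick, inner faces at y = +-30 mm, run from x = -30 to +70 mm.
- entry (a point): Point on the board's top face at the mouth of the lane, at x = -72 mm, y = 0 in the board's frame. Here start two entry rails (15 mm high, 12 mm thick, part of the gauge), inner faces 90 mm apart, which narrow at 0.35 rad to the two guide rails.
- stop: The end stop: a fixed rigid dark steel block, 84 mm wide across the lane and 30 mm high, at the lane's far end; its face towards the bar is at x = +75 mm in the board's frame. Its own origin and axes are the board's.
- tub: Translucent plastic tub with paper discs on its long sides: 110 mm long (its x), 56 wide (y), body 40 high, 50 with the lid fully home; 0.3 to 0.6 kg. Loose on the board ahead of the entry rails, its x roughly along the lane. Origin: centre of its underside. Flush with the stop, its origin is at x = +20, y = 0 mm in the board's frame and its near end is 35 mm before the bar's middle.
- lid: The tub's flat grey lid, 110 x 56 x 10 mm, paper label on top; origin: centre of its underside. It slides straight up and down on the tub with a stiff fit: about 9 N moves it, it stays where left and does not spring back. Fully home its origin is 40 mm above the tub's; it starts 4 to 7.5 mm higher, too high for the bar. Home it is rigid; it cracks if pressed with over 35 N.
- canister: Bystander: closed wipes canister, 84 mm diameter, 190 mm high; origin at the centre of its underside.
- logger: Bystander: white temperature logger, 65 x 100 x 24 mm, lying flat; origin at the centre of its underside.
- carton: Bystander: cardboard carton, 70 x 160 x 90 mm; origin at the centre of its underside.
Not all that is in view belongs to the job. Leave any green or orange look-alike of the tub alone.

How it is judged (in metres and radians):
On the way, in this order (a step that is already met when the one before it is completed fails the run):
1. the lid is pressed fully home on the tub (within 1.5 mm) while the tub has not yet reached the bar (z of lid in the frame of tub below 0.0415 m and x of tub in the frame of board below -0.04 m), for 0.2 s.
2. the tub, lid home, is under the bar against the end stop and pushed on it with 4 to 13 N for half a second (x of tub in the frame of board above 0.018 m and y of tub in the frame of board between -0.005 and 0.005 m and angle between the x axis of tub and the x axis of board, either way round below 0.08 rad and angle between tub's own z axis and vertical below 0.04 rad and z of lid in the frame of tub below 0.0415 m and contact force between tub and stop between 4 and 13 N), for 0.5 s.
At the end, for the whole second after the job is handed in: The tub lies flat at rest between the rails under the bar, its end within 2 mm of the end stop, within 5 mm of the lane's middle and 0.08 rad of its direction, with the lid within 1.5 mm of fully home, and is released (x of tub in the frame of board above 0.018 m and y of tub in the frame of board between -0.005 and 0.005 m and angle between the x axis of tub and the x axis of board, either way round below 0.08 rad and angle between tub's own z axis and vertical below 0.04 rad and z of lid in the frame of tub below 0.0415 m and linear speed of tub below 0.01 m/s); the robot touches nothing.
It fails at once if the lid is pressed by the gripper with more than 35 N (contact force between the fingers and lid above 35 N).
It fails at once if the tub is jammed against the bar, posts or rails with more than 20 N (contact force between tub and gauge above 20 N).
It fails at once if the tub is shoved against the end stop with more than 20 N (contact force between tub and stop above 20 N).
It fails at once if a bystander is moved more than 20 mm (distance of any of canister, logger, carton from where it was at the start of the episode above 0.02 m).
It also fails if it takes over 64 s, if anything falls off the work surface, if the arm or the gripper's body presses on something with over 40 N, if the wrist force passes 120 N, or if a joint passes its speed limit or range.

## Working session

There is one attempt and no reset: what is moved stays moved. The work goes in short steps, Python scripts to look and compute and a shell command to move; the robot and the scene stay as the last step left them, time stands still between calls to the robot, and variables do not carry over. Pictures are saved under pics/ and viewed, and the job is handed in when it is done.

```bash
ls; mkdir -p pics; python3 - <<'E'
from workcell import ctrl
import cv2, numpy as np
o=ctrl.get_obs(); print({k:np.round(v,3).tolist() for k,v in o.items()})
for n in("side","top"):
    i=ctrl.get_image(n); cv2.imwrite(f"pics/{n}0.png",i["color"][:,:,::-1]); np.savez(f"pics/{n}0.npz",**i)
    print(n,i["fx"],i["cx"],i["cy"],np.round(i["pose"],3).tolist())
E
```

```text
pics
{'t': 0.0, 'qpos': [1.161, 0.424, 1.631, -0.0, 1.089, -0.019], 'qvel': [0.001, -0.002, 0.001, 0.001, -0.0, -0.0], 'joint_torque': [0.001, -54.464, -27.366, 0.064, 0.023, -0.0], 'ee_pos': [237.837, 577.361, 221.904], 'orientation': [-1.551, 0.307, -0.306], 'ft_force': [-0.541, -0.573, 0.162], 'moment': [0.041, 0.008, -0.01], 'width': 87.949}
side 445.9772481320184 321.92836213731175 197.68226131618263 [[0.837, -0.392, 0.382, 161.92], [-0.547, -0.598, 0.586, -664.171], [-0.001, -0.699, -0.715, 885.431], [0.0, 0.0, 0.0, 1.0]]
top 391.8069391437882 320.83593459068635 203.617879399926 [[0.1, -0.969, 0.226, 294.48], [-0.995, -0.096, 0.026, -14.831], [-0.004, -0.227, -0.974, 1319.163], [0.0, 0.0, 0.0, 1.0]]
```

View pics/side0.png

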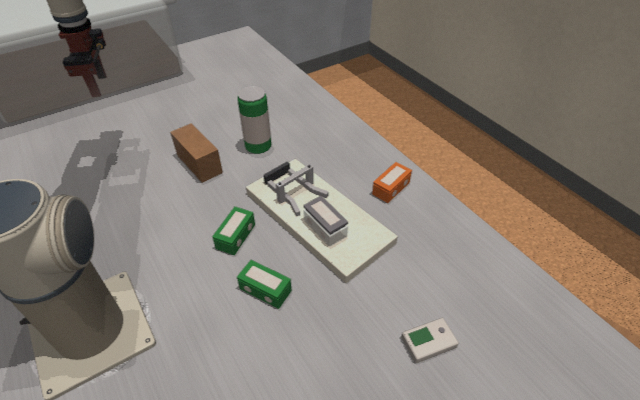

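View pics/top0.png

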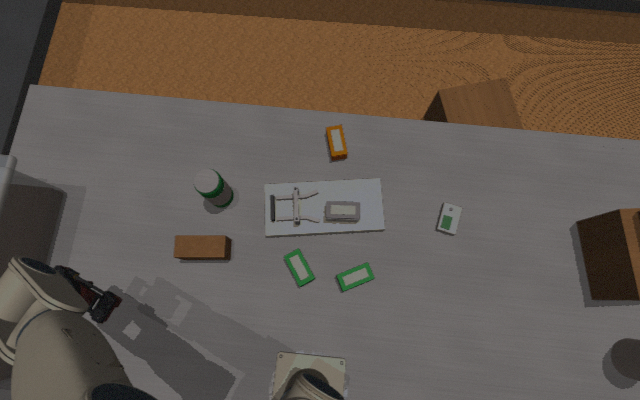

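The translucent tub with the grey lid is at side (326,217) / top (342,211), on the white board ahead of the gauge's rails. The look-alikes are two greens, at top (298,267) and (355,277), and an orange at (337,142). Only the grey one fits the description. I'll confirm it in an enlarged crop and measure.

```bash
cat > h.py <<'E'
import numpy as np, cv2
def load(n): return dict(np.load(f"pics/{n}.npz"))
def cloud(i):
    z=i["z_map"].astype(float); v,u=np.mgrid[:400,:640]
    P=np.stack([(u-i["cx"])/i["fx"]*z,(v-i["cy"])/i["fy"]*z,z],-1)
    W=P@i["pose"][:3,:3].T+i["pose"][:3,3]; W[z==0]=np.nan; return W
def proj(i,p):
    p=np.atleast_2d(p); c=(p-i["pose"][:3,3])@i["pose"][:3,:3]
    return np.stack([i["fx"]*c[:,0]/c[:,2]+i["cx"],i["fy"]*c[:,1]/c[:,2]+i["cy"]],-1)
def snap(n,name):
    from workcell import ctrl
    i=ctrl.get_image(n); np.savez(f"pics/{name}.npz",**i); cv2.imwrite(f"pics/{name}.png",i["color"][:,:,::-1]); return i
E
python3 - <<'E'
from h import *
a=load("side0")["color"][150:280,230:410,::-1]; b=load("top0")["color"][170:245,255:395,::-1]
a=cv2.resize(a,None,fx=3.2,fy=3.2,interpolation=2)
b=cv2.resize(b,None,fx=4,fy=4,interpolation=2)
cv2.imwrite("pics/crop_side.png",a);cv2.imwrite("pics/crop_top.png",b)
for n in("side0","top0"):
    W=cloud(load(n)); z=W[...,2]
    m=(W[...,0]>350)&(W[...,0]<750)&(W[...,1]>-250)&(W[...,1]<300)
    h,e=np.histogram(z[m],bins=np.arange(-6,140,3)); print(n,[(int(x),int(y)) for x,y in zip(e,h) if y])
E
```

```text
side0 [(-6, 1212), (-3, 7762), (0, 4264), (3, 331), (6, 136), (9, 141), (12, 126), (15, 144), (18, 156), (21, 160), (24, 1251), (27, 3400), (30, 882), (33, 163), (36, 151), (39, 200), (42, 286), (45, 359), (48, 922), (51, 285), (54, 100), (57, 112), (60, 64), (63, 51), (66, 100), (69, 44), (72, 19), (75, 20), (78, 48), (81, 179), (84, 524), (87, 266), (90, 91), (93, 11)]
top0 [(-6, 1345), (-3, 4082), (0, 4078), (3, 1408), (6, 147), (9, 25), (12, 17), (15, 20), (18, 20), (21, 146), (24, 961), (27, 2030), (30, 1379), (33, 325), (36, 37), (39, 85), (42, 147), (45, 261), (48, 415), (51, 286), (54, 69), (57, 55), (60, 35), (63, 26), (66, 14), (69, 7), (72, 2), (75, 2), (78, 8), (81, 88), (84, 248), (87, 249), (90, 126), (93, 29), (96, 6)]
```

View pics/crop_side.png

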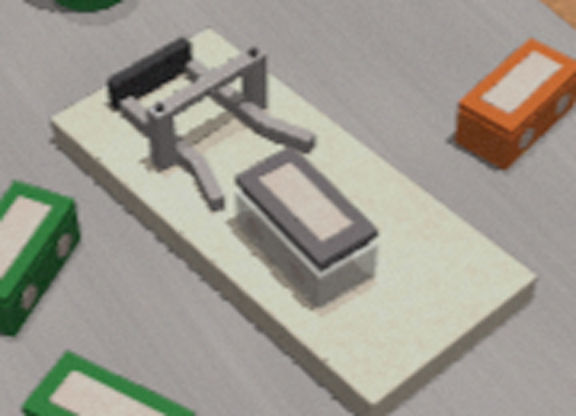

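View pics/crop_top.png

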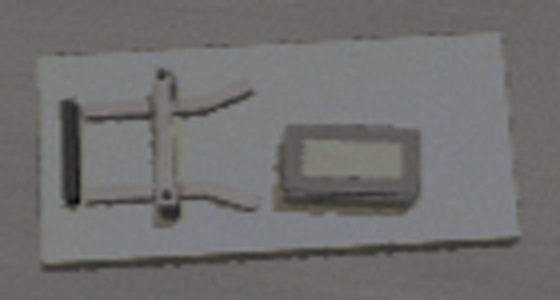

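Confirmed: the grey-lidded translucent tub stands ahead of the flared entry rails and the dark stop is at the far end. The lane runs roughly along world +y. Next I'll fit the poses from both views.

```bash
cat > fit.py <<'E'
from h import *
from scipy.optimize import minimize
def rectfit(xy,L,Wd):
    r=cv2.minAreaRect(xy.astype(np.float32)); return r
def edgepix(i,zc,zlo,zhi,roi):
    W=cloud(i); m=(W[...,2]>zlo)&(W[...,2]<zhi)&(W[...,0]>roi[0])&(W[...,0]<roi[1])&(W[...,1]>roi[2])&(W[...,1]<roi[3])
    m=m.astype(np.uint8); n,l,s,c=cv2.connectedComponentsWithStats(m); k=1+np.argmax(s[1:,4]); return l==k,W
E
python3 - <<'E'
from fit import *
for n in("side0","top0"):
    i=load(n)
    W=cloud(i); z=W[...,2]
    m,_=edgepix(i,0,18,36,(350,750,-250,300))
    xy=W[m][:,:2]; r=cv2.minAreaRect(xy.astype(np.float32)); print(n,"board",r, np.median(W[m][:,2]))
    h=m&True
    # lid
    m2,_=edgepix(i,0,74,100,(420,620,-150,200)); 
    p=W[m2]; print("lid", m2.sum(),cv2.minAreaRect(p[:,:2].astype(np.float32)),p.mean(0),np.median(p[:,2]))
    v,u=np.nonzero(m2);print(u.min(),u.max(),v.min(),v.max())
    # table near
    q=(W[...,0]>350)&(W[...,0]<750)&(W[...,1]>-250)&(W[...,1]<300)&(abs(z)<8)
    print("table",np.median(z[q]), "board z by coords", np.median(z[m]))
E
```

```text
side0 board ((584.3807373046875, 8.243133544921875), (183.5384979248047, 401.42706298828125), 8.835065841674805) 28.22961109385176
lid 853 ((565.791259765625, -54.322547912597656), (58.915775299072266, 112.73993682861328), 4.671308517456055) [564.40190841 -58.72870442  85.2897168 ] 85.58576406475436
303 347 196 233
table -0.7175681426606388 board z by coords 28.22961109385176
top0 board ((586.723876953125, 10.882247924804688), (182.0635986328125, 400.5954895019531), 8.82213020324707) 29.015882325736584
lid 590 ((568.21923828125, -51.94343185424805), (57.343505859375, 109.65535736083984), 4.154660701751709) [566.88350771 -52.35624108  86.48530079] 86.59733605496194
325 359 201 218
table 0.013052665233317384 board z by coords 29.015882325736584
```

```bash
cat > plan.py <<'E'
import numpy as np
from scipy.spatial.transform import Rotation as R
O=np.array([571.7,98.5,28.6]); YAW=np.deg2rad(98.83)
D=np.array([np.cos(YAW),np.sin(YAW),0]); E_=np.array([-np.sin(YAW),np.cos(YAW),0])
def b2w(x,y,z): return O+x*D+y*E_+np.array([0,0,z])
def w2b(p): p=np.asarray(p)-O; return np.array([p@D,p@E_,p[2]])
def plan(p,jaw,tilt=0):
    """p world mm, jaw = world heading (rad) of tool z; tool y down"""
    from workcell import ctrl
    o=ctrl.get_obs(); R0=R.from_rotvec(o["orientation"]).as_matrix()
    best=None
    for s in(0,np.pi):
        a=jaw+s; z=np.array([np.cos(a),np.sin(a),0]); y=np.array([0,0,-1.]); x=np.cross(y,z)
        w=R.from_matrix(R0.T@np.stack([x,y,z],1)).as_rotvec()
        if best is None or np.linalg.norm(w)<np.linalg.norm(best): best=w
    d=R0.T@(np.asarray(p)-o["ee_pos"])/10
    print("d cm",np.round(d,2),"w",np.round(best,3),"q6",round(o["qpos"][5],3),"F",np.round(o["ft_force"],1),"tcp",np.round(o["ee_pos"],1),"board",np.round(w2b(o["ee_pos"]),1),"w",round(o["width"],1),"t",o["t"])
    print("axes",np.round(R0,2).tolist())
def st():
    from workcell import ctrl
    o=ctrl.get_obs(); print("F",np.round(o["ft_force"],1),"tcp",np.round(o["ee_pos"],1),"board",np.round(w2b(o["ee_pos"]),1),"w",round(o["width"],1),"t",o["t"])
E
python3 - <<'E'
from plan import *
print(w2b([567,-53.1,86]))
plan([567,-53.1,130],YAW+np.pi/2)
E
```

```text
[-149.08179317   27.91538904   57.4       ]
d cm [ 54.45   9.26 -45.75] w [1.000e-03 1.026e+00 1.000e-03] q6 -0.019 F [ 0.4  0.4 -0.9] tcp [237.9 577.4 222. ] board [524.5 256.4 193.4] w 88.1 t 0.1
axes [[0.92, -0.0, 0.38], [-0.38, -0.0, 0.92], [-0.0, -1.0, -0.0]]
```

```bash
T='[0,[54.5,0,-45.8],[0,1.026,0]]'; python3 -m jog '[[0,[54.5,0,-45.8],[0,1.026,0]],[0,[54.5,0,-45.8],[0,1.026,0]],[0,[54.5,0,-45.8],[0,1.026,0]],[0,[54.5,0,-45.8],[0,1.026,0]],[0,[54.5,0,-45.8],[0,1.026,0]],[0,[54.5,0,-45.8],[0,1.026,0]],[0,[54.5,0,-45.8],[0,1.026,0]],[0,[54.5,0,-45.8],[0,1.026,0]]]'; python3 -c "
from plan import *
plan([567,-53.1,100],YAW+np.pi/2)"
```

```text
t: 0.9
ee_pos: [423.5, 221.4, 222.6]
orientation: [-1.277, 1.098, -1.097]
ft_force: [-0.4, 0.3, 0.5]
width: 27.1
d cm [29.29 12.26 10.06] w [ 0.    -0.003  0.   ] q6 0.306 F [-0.4  0.3  0.5] tcp [423.5 221.4 222.6] board [144.2 127.5 194. ] w 27.1 t 0.9
axes [[0.15, -0.0, 0.99], [-0.99, -0.0, 0.15], [0.0, -1.0, -0.0]]
```

```bash
python3 -m jog '[[0,[29.3,0,10.0],[0,0,0]],[0,[29.3,0,10.0],[0,0,0]],[0,[29.3,0,10.0],[0,0,0]],[0,[29.3,0,10.0],[0,0,0]],[0,[29.3,0,10.0],[0,0,0]],[0,[29.3,8,10.0],[0,0,0]],[0,[29.3,12,10.0],[0,0,0]],[0,[29.3,12,10.0],[0,0,0]]]'; python3 -c "
from plan import *
plan([567,-53.1,90],YAW+np.pi/2)
from h import *
snap('side','side1');snap('top','top1')"
```

```text
t: 1.7
ee_pos: [566.3, -52.5, 100.0]
orientation: [-1.279, 1.098, -1.095]
ft_force: [0.5, -0.1, 0.7]
width: 0.3
d cm [0.07 1.   0.06] w [ 0.002 -0.002 -0.   ] q6 -0.265 F [ 0.5 -0.1  0.7] tcp [566.3 -52.5 100. ] board [-148.3   28.5   71.4] w 0.3 t 1.7
axes [[0.15, -0.0, 0.99], [-0.99, 0.0, 0.15], [-0.0, -1.0, -0.0]]
```

View pics/side1.png

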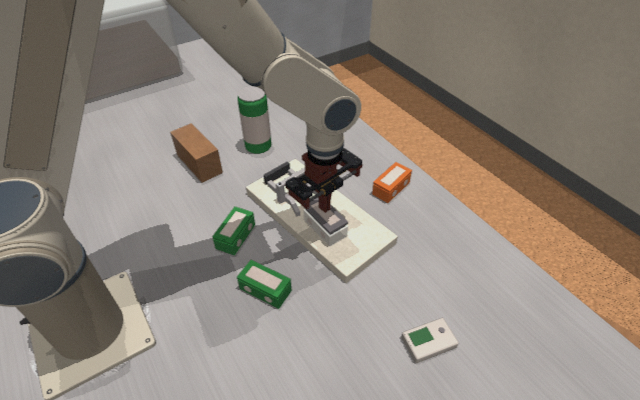

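The closed fingers stand over the lid's middle, around side (328,205). Now I descend gently and watch the force.

```bash
python3 -m jog '[[0,[0.1,0.6,0.1],[0,0,0]],[0,[0.1,1.0,0.1],[0,0,0]],[0,[0.1,1.1,0.1],[0,0,0]],[0,[0.1,1.2,0.1],[0,0,0]],[0,[0.1,1.3,0.1],[0,0,0]],[0,[0.1,1.3,0.1],[0,0,0]]]'; python3 -m jog '[[0,[0,0.1,0],[0,0,0]],[0,[0,0.1,0],[0,0,0]]]'; python3 -m jog '[[0,[0,0.1,0],[0,0,0]],[0,[0,0.1,0],[0,0,0]]]'
```

```text
t: 2.4
ee_pos: [568.3, -51.5, 90.2]
orientation: [-1.278, 1.094, -1.095]
ft_force: [0.4, 0.1, 0.1]
width: 0.2
t: 2.6
ee_pos: [568.0, -51.7, 88.7]
orientation: [-1.278, 1.095, -1.095]
ft_force: [0.1, -0.3, -1.1]
width: 0.5
t: 2.8
ee_pos: [568.0, -51.7, 87.5]
orientation: [-1.278, 1.095, -1.095]
ft_force: [-0.3, -0.9, -0.9]
width: 0.7
```

```bash
for k in 1 2; do python3 -m jog '[[0,[0,0.1,0],[0,0,0]],[0,[0,0.1,0],[0,0,0]]]'|grep -E "ee_pos|force"; done; python3 -m jog '[[0,[0,0.1,0],[0,0,0]],[0,[0,0.1,0],[0,0,0]]]'
```

```text
ee_pos: [568.1, -51.8, 86.8]
ft_force: [0.0, -0.0, 0.6]
ee_pos: [568.1, -51.8, 86.1]
ft_force: [-2.3, 0.4, 5.9]
t: 3.4
ee_pos: [568.1, -51.8, 85.2]
orientation: [-1.278, 1.095, -1.095]
ft_force: [-2.0, 0.1, 7.1]
width: 0.4
```

```bash
for k in 1 2 3; do python3 -m jog '[[0,[0,0.1,0],[0,0,0]],[0,[0,0.1,0],[0,0,0]]]'|grep -E "ee_pos|force"; done
```

```text
ee_pos: [568.1, -51.8, 84.3]
ft_force: [-2.7, -0.5, 7.1]
ee_pos: [568.1, -51.8, 83.3]
ft_force: [-1.0, 0.5, 7.8]
ee_pos: [568.1, -51.8, 82.3]
ft_force: [-2.9, 0.2, 7.5]
```

```bash
python3 -m jog '[[0,[0,0.05,0],[0,0,0]],[0,[0,0.05,0],[0,0,0]]]'|grep -E "ee_pos|force"; python3 -m jog '[[0,[0,0.05,0],[0,0,0]],[0,[0,0.05,0],[0,0,0]]]'|grep -E "ee_pos|force"
```

```text
ee_pos: [568.2, -51.8, 81.8]
ft_force: [-2.5, -0.4, 8.4]
ee_pos: [568.1, -51.8, 81.3]
ft_force: [-2.1, 0.6, 8.0]
```

```bash
python3 -m jog '[[0,[0,0.05,0],[0,0,0]],[0,[0,0.05,0],[0,0,0]]]'|grep -E "ee_pos|force"
```

```text
ee_pos: [568.2, -51.8, 80.8]
ft_force: [-2.3, -0.5, 8.5]
```

```bash
python3 -m jog '[[0,[0,0.05,0],[0,0,0]],[0,[0,0.05,0],[0,0,0]]]'|grep -E "ee_pos|force"
```

```text
ee_pos: [568.2, -51.8, 80.3]
ft_force: [-2.6, -1.2, 8.1]
```

```bash
python3 -m jog '[[0,[0,0.05,0],[0,0,0]],[0,[0,0.05,0],[0,0,0]]]'|grep -E "ee_pos|force"
```

```text
ee_pos: [568.2, -51.8, 79.8]
ft_force: [-2.1, -0.7, 7.5]
```

```bash
python3 -m jog '[[0,[0,0.05,0],[0,0,0]],[0,[0,0.05,0],[0,0,0]]]'|grep -E "ee_pos|force"
```

```text
ee_pos: [568.2, -51.8, 79.4]
ft_force: [-2.8, 0.8, 8.4]
```

```bash
python3 -m jog '[[0,[0,0.03,0],[0,0,0]],[0,[0,0.03,0],[0,0,0]]]'|grep -E "ee_pos|force"
```

```text
ee_pos: [568.2, -51.8, 79.4]
ft_force: [-4.0, -0.0, 11.0]
```

```bash
python3 -m jog '[[0,[0,0.03,0],[0,0,0]],[0,[0,0.03,0],[0,0,0]]]'|grep -E "ee_pos|force"
```

```text
ee_pos: [568.2, -51.8, 79.4]
ft_force: [-3.7, -0.7, 14.1]
```

```bash
python3 -m jog '[[0,[0,0.03,0],[0,0,0]],[0,[0,0.03,0],[0,0,0]],[0,[0,0.03,0],[0,0,0]]]'|grep -E "ee_pos|force"
```

```text
ee_pos: [568.2, -51.8, 79.3]
ft_force: [-5.7, 0.9, 16.5]
```

The lid ran down at a steady ~8 N and then went rigid at TCP z≈79.3 (7 mm of travel, 16.5 N reached). That matches 50 mm above the board, so it is home. I raise and look.

```bash
python3 -m jog '[[0,[0,-1,0],[0,0,0]],[0,[0,-5,0],[0,0,0]],[1,[0,-8,0],[0,0,0]],[1,[0,-12,0],[0,0,0]],[1,[0,-12,0],[0,0,0]]]'; python3 - <<'E'
from fit import *
from plan import *
for n in("side","top"):
    i=snap(n,n+"2")
    m2,W=edgepix(i,0,68,92,(520,620,-115,20)); p=W[m2]
    r=cv2.minAreaRect(p[:,:2].astype(np.float32)); print(n,m2.sum(),r,np.median(p[:,2]),w2b([*r[0],0]))
a=cv2.imread("pics/side2.png")[140:290,220:420]; b=cv2.imread("pics/top2.png")[160:260,250:400]
cv2.imwrite("pics/c2.png",np.vstack([cv2.resize(a,(500,375)),cv2.resize(b,(500,333))])[:600*2][:708]); 
cv2.imwrite("pics/c2.png",cv2.resize(a,(800,600)))
E
```

```text
t: 6.4
ee_pos: [571.4, -52.1, 203.2]
orientation: [-1.273, 1.088, -1.101]
ft_force: [-0.6, -0.2, 0.1]
width: 21.0
side 853 ((565.720703125, -55.065216064453125), (57.293190002441406, 112.08336639404297), 3.8976714611053467) 78.22858373472911 [-150.82734155   29.48119093  -28.6       ]Traceback (most recent call last):
  File "<stdin>", line 5, in <module>
  File "fit.py", line 7, in edgepix
    m=m.astype(np.uint8); n,l,s,c=cv2.connectedComponentsWithStats(m); k=1+np.argmax(s[1:,4]); return l==k,W
                                                                           ~~~~~~~~~^^^^^^^^^
    return _wrapfunc(a, 'argmax', axis=axis, out=out, **kwds)
    return bound(*args, **kwds)
ValueError: attempt to get argmax of an empty sequence
```

View pics/top2.png

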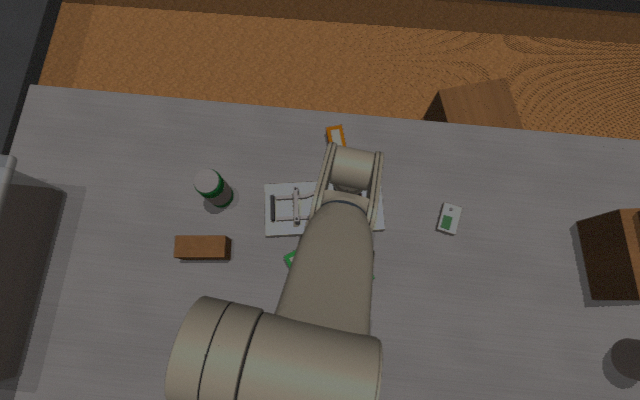

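The side view puts the lid top at 78.2 mm (it was 85.6), so it has gone down 7.4 mm; the top view is hidden by the arm. Next I'll cage the tub loosely between the fingers, without a squeeze, and carry it onto the lane's line.

```bash
sed -i 's/28.6\]/29.3]/' plan.py; python3 -c "
from plan import *
plan([567,-53.5,42],np.deg2rad(94.2)+np.pi/2)"
```

```text
d cm [ 0.13 15.68 -0.22] w [-0.002  0.081  0.   ] q6 -0.266 F [-0.1 -0.2  0.3] tcp [568.6 -51.8 198.8] board [-148.    26.2  169.5] w 29.3 t 6.5
axes [[0.15, 0.0, 0.99], [-0.99, -0.0, 0.15], [0.0, -1.0, 0.0]]
```

```bash
python3 -m jog '[[1,[0.1,4,-0.2],[0,0.08,0]],[1,[0.1,8,-0.2],[0,0.08,0]],[1,[0.1,10,-0.2],[0,0.08,0]],[1,[0.1,10,-0.2],[0,0.08,0]],[1,[0.1,10,-0.2],[0,0.08,0]],[1,[0.1,10,-0.2],[0,0.08,0]]]'; python3 - <<'E'
from plan import *
plan([567,-53.5,42],np.deg2rad(94.2)+np.pi/2)
from h import *
snap("side","side3"); a=cv2.imread("pics/side3.png")[140:290,220:420]
cv2.imwrite("pics/c3.png",cv2.resize(a,(800,600)))
E
```

```text
t: 7.1
ee_pos: [566.9, -53.1, 98.6]
orientation: [-1.243, 1.154, -1.155]
ft_force: [0.9, 0.3, -0.5]
width: 76.9
d cm [ 0.04  5.66 -0.  ] w [-0.001  0.001  0.   ] q6 -0.188 F [ 0.9  0.3 -0.5] tcp [566.9 -53.1  98.6] board [-149.1   28.    69.3] w 76.9 t 7.1
axes [[0.07, 0.0, 1.0], [-1.0, -0.0, 0.07], [0.0, -1.0, 0.0]]
```

View pics/c3.png

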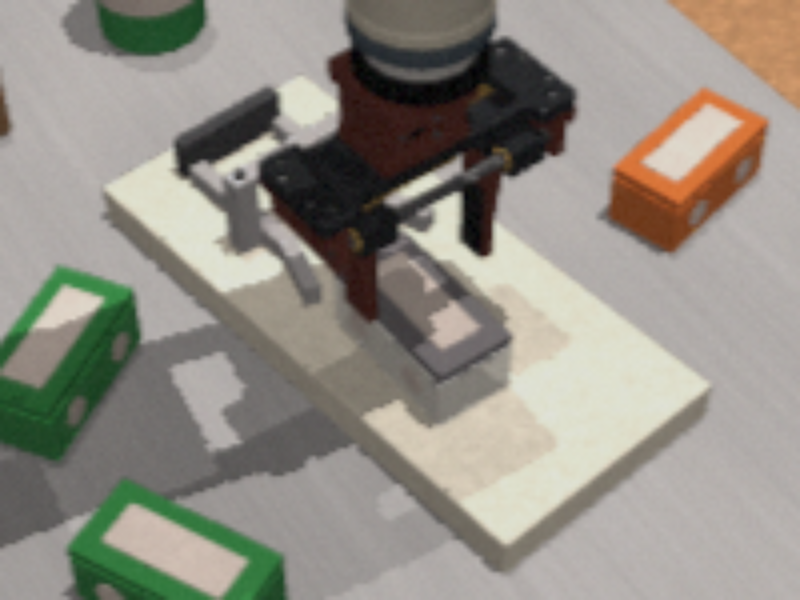

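The open fingers straddle the tub, at crop (360,290) and (480,240), and the lid now sits flush. Descending.

```bash
python3 -m jog '[[1,[0,0,0],[0,0,0]],[1,[0,2,0],[0,0,0]],[1,[0,4,0],[0,0,0]],[1,[0,5.6,0],[0,0,0]],[1,[0,5.6,0],[0,0,0]]]';  python3 -m jog '[[0.67,[0,0,0],[0,0,0]],[0.67,[0,0,0],[0,0,0]],[0.67,[0,0,0],[0,0,0]],[0.67,[0,0,0],[0,0,0]],[0.67,[0,0,0],[0,0,0]],[0.67,[0,0,0],[0,0,0]]]'; python3 -c "
from plan import *
st()"
```

```text
t: 7.65
ee_pos: [565.0, -52.9, 40.3]
orientation: [-1.245, 1.157, -1.153]
ft_force: [-0.1, 0.9, 0.4]
width: 88.0
t: 8.25
ee_pos: [566.5, -53.1, 42.1]
orientation: [-1.243, 1.154, -1.155]
ft_force: [-0.3, 0.4, 0.2]
width: 58.8
F [-0.3  0.4  0.2] tcp [566.5 -53.1  42.1] board [-149.    28.4   12.8] w 58.8 t 8.25
```

```bash
python3 -c "
from plan import *
plan(b2w(-149,0,12.8),YAW+np.pi/2)"
```

```text
d cm [-0.22 -0.    2.83] w [-0.001 -0.08   0.   ] q6 -0.188 F [-0.3  0.4  0.2] tcp [566.5 -53.1  42.1] board [-149.    28.4   12.8] w 58.8 t 8.25
axes [[0.07, 0.0, 1.0], [-1.0, -0.0, 0.07], [0.0, -1.0, 0.0]]
```

```bash
python3 -m jog '[[0.67,[0,0,0.4],[0,-0.01,0]],[0.67,[-0.1,0,0.8],[0,-0.02,0]],[0.67,[-0.1,0,1.2],[0,-0.03,0]],[0.67,[-0.1,0,1.6],[0,-0.045,0]],[0.67,[-0.2,0,2.0],[0,-0.06,0]],[0.67,[-0.2,0,2.4],[0,-0.07,0]],[0.67,[-0.2,0,2.8],[0,-0.08,0]],[0.67,[-0.2,0,2.8],[0,-0.08,0]]]'; python3 - <<'E'
from fit import *
from plan import *
st()
i=snap("side","side4"); a=i["color"][140:290,220:420,::-1]
cv2.imwrite("pics/c4.png",cv2.resize(a,(800,600)))
E
```

```text
t: 9.05
ee_pos: [592.6, -48.9, 41.5]
orientation: [-1.281, 1.097, -1.092]
ft_force: [-5.0, -1.1, 4.3]
width: 58.9
F [-5.  -1.1  4.3] tcp [592.6 -48.9  41.5] board [-148.9    2.    12.2] w 58.9 t 9.05
```

View pics/c4.png

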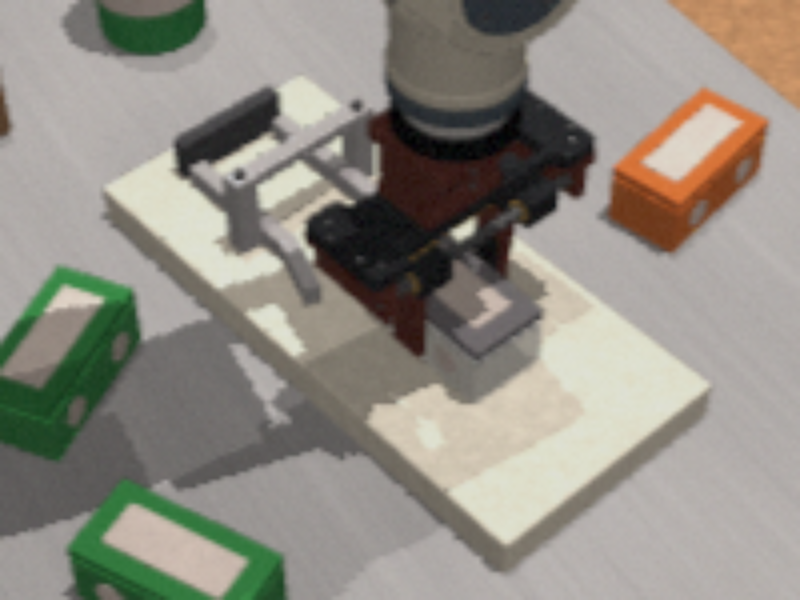

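```bash
python3 -m jog '[[0.67,[0,0,0.2],[0,0,0]],[0.67,[0,0,0.2],[0,0,0]],[0.67,[0,0,0.1],[0,0,0]],[0.67,[0,0,0.0],[0,0,0]],[1,[0,0,0],[0,0,0]],[1,[0,0,0.0],[0,0,0]],[1,[0,0,0],[0,0,0]],[1,[0,0,0.0],[0,0,0]]]'; python3 - <<'E'
from fit import *
from plan import *
st()
i=snap("side","side5"); W=cloud(i)
m2,W=edgepix(i,0,68,92,(520,640,-115,20)); p=W[m2]
r=cv2.minAreaRect(p[:,:2].astype(np.float32)); print(m2.sum(),r,np.median(p[:,2]),w2b([r[0][0]+1.2,r[0][1]+1.2,0]))
E
```

```text
t: 9.9
ee_pos: [594.3, -49.0, 41.8]
orientation: [-1.278, 1.095, -1.095]
ft_force: [0.5, 1.3, 0.3]
width: 86.3
F [0.5 1.3 0.3] tcp [594.3 -49.   41.8] board [-149.2    0.3   12.5] w 86.3 t 9.9
532 ((582.5416259765625, -75.69392395019531), (80.2989273071289, 65.87702178955078), 9.07593822479248) 78.1004073575071 [-172.79205339   14.65621929  -29.3       ]
```

```bash
python3 -m jog '[[1,[0,-2,0],[0,0,0]],[1,[0,-6,0],[0,0,0]],[0,[2,-6,0],[0,0,0]],[0,[7,-6,0],[0,0,0]],[0,[7.8,-6,0],[0,0,0]],[0,[7.8,-6,0],[0,0,0]],[0,[7.8,-6,0],[0,0,0]],[0,[7.8,-6,0],[0,0,0]]]'; python3 - <<'E'
from fit import *
from plan import *
st()
for n in("side","top"):
  i=snap(n,n+"6"); 
  m2,W=edgepix(i,0,68,92,(520,640,-115,20)) if n=="side" else (None,None)
  if n=="side":
    p=W[m2]
    r=cv2.minAreaRect(p[:,:2].astype(np.float32)); print(m2.sum(),r,np.median(p[:,2]),w2b([r[0][0]+1.2,r[0][1]+1.2,0]))
a=cv2.imread("pics/side6.png")[140:290,220:420]
cv2.imwrite("pics/c6.png",cv2.resize(a,(800,600)))
E
```

```text
t: 10.75
ee_pos: [605.5, -124.9, 101.5]
orientation: [-1.279, 1.095, -1.094]
ft_force: [0.3, 0.2, 0.5]
width: 43.2
F [0.3 0.2 0.5] tcp [ 605.5 -124.9  101.5] board [-225.9    0.9   72.2] w 43.2 t 10.75
293 ((572.3602294921875, -53.082069396972656), (24.718585968017578, 111.8428955078125), 4.343697547912598) 77.37456186244174 [-148.88531386   21.24595415  -29.3       ]
```

View pics/c6.png

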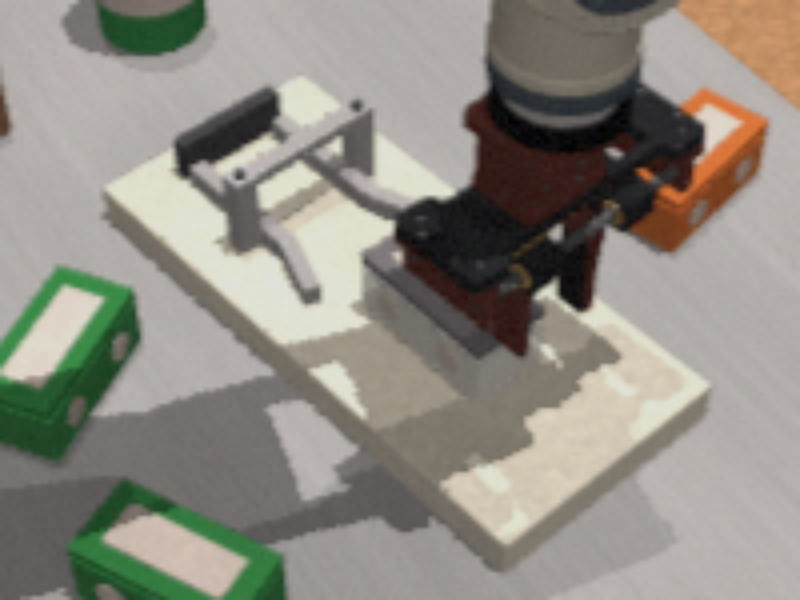

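View pics/top6.png

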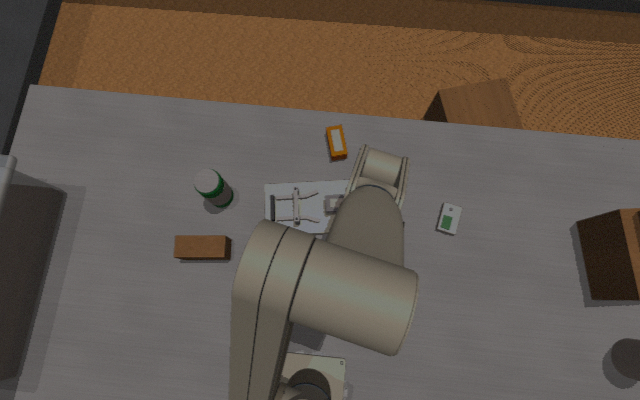

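The visible lid edge gives a tub centre of about (-151, +5) in the board frame, yaw still -0.08 rad. That is well inside the 90 mm mouth, and a flat push from behind at y=0 will square it. I'll descend behind it with the fingers shut.

```bash
python3 -m jog '[[0,[0,0,0],[0,0,0]],[0,[0,0,0],[0,0,0]],[0,[0,2,0],[0,0,0]],[0,[0,4,0],[0,0,0]],[0,[0,6,0],[0,0,0]],[0,[0,6.2,0],[0,0,0]],[0,[0,6.2,0],[0,0,0]]]'; python3 -c "
from plan import *
plan(b2w(-215,0,10),YAW+np.pi/2)"
```

```text
t: 11.55
ee_pos: [605.7, -125.9, 39.5]
orientation: [-1.279, 1.096, -1.094]
ft_force: [0.4, -0.6, 0.2]
width: 0.7
d cm [-1.19  0.02  0.08] w [ 0.001 -0.    -0.   ] q6 -0.378 F [ 0.4 -0.6  0.2] tcp [ 605.7 -125.9   39.5] board [-226.9    0.8   10.2] w 0.7 t 11.55
axes [[0.15, -0.0, 0.99], [-0.99, 0.0, 0.15], [-0.0, -1.0, -0.0]]
```

```bash
python3 -m jog '[[0,[-0.5,0,0.1],[0,0,0]],[0,[-1.0,0,0.1],[0,0,0]],[0,[-1.3,0,0.1],[0,0,0]],[0,[-1.6,0,0.1],[0,0,0]],[0,[-1.9,0,0.1],[0,0,0]],[0,[-2.2,0,0.1],[0,0,0]],[0,[-2.5,0,0.1],[0,0,0]],[0,[-2.8,0,0.1],[0,0,0]]]'; python3 -c "
from plan import *
st()"
```

```text
t: 12.35
ee_pos: [603.8, -98.9, 40.9]
orientation: [-1.278, 1.092, -1.097]
ft_force: [0.1, -6.2, 3.4]
width: 0.7
F [ 0.1 -6.2  3.4] tcp [603.8 -98.9  40.9] board [-200.    -1.4   11.6] w 0.7 t 12.35
```

```bash
python3 -m jog '[[0,[-0.3,0,0],[0,0,0]],[0,[-0.7,0,0],[0,0,0]],[0,[-1.1,0,0],[0,0,0]],[0,[-1.5,0,0],[0,0,0]],[0,[-1.9,0,0],[0,0,0]],[0,[-2.3,0,0],[0,0,0]],[0,[-2.7,0,0],[0,0,0]],[0,[-3,0,0],[0,0,0]]]'; python3 - <<'E'
from plan import *
st()
from h import *
snap("side","side7"); a=cv2.imread("pics/side7.png")[140:290,220:420]
cv2.imwrite("pics/c7.png",cv2.resize(a,(800,600)))
E
```

```text
t: 13.15
ee_pos: [599.1, -69.2, 40.8]
orientation: [-1.278, 1.092, -1.097]
ft_force: [0.6, -6.6, 2.9]
width: 0.7
F [ 0.6 -6.6  2.9] tcp [599.1 -69.2  40.8] board [-169.9   -1.4   11.5] w 0.7 t 13.15
```

View pics/c7.png

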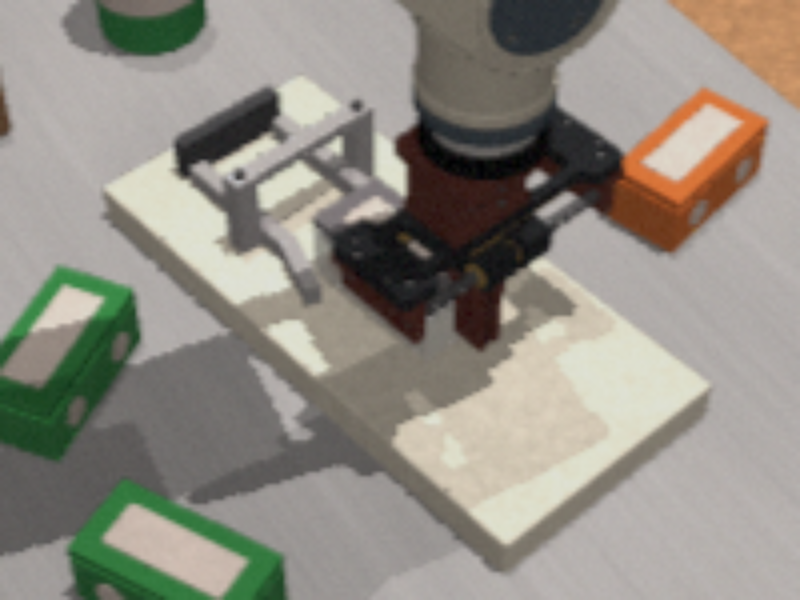

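```bash
cat > front.py <<'E'
import sys
from fit import *
from plan import *
def ana(n):
    i=load(n); W=cloud(i); B=(W-O)@np.stack([D,E_,[0,0,1]],1)
    if n.startswith("side"): B[...,0]+=1.0; B[...,1]-=1.4
    m=(B[...,2]>44)&(B[...,2]<57)&(B[...,0]>-170)&(B[...,0]<80)&(abs(B[...,1])<60)
    # exclude reddish/dark gripper
    c=i["color"].astype(int); m&=(c.max(-1)-c.min(-1)<25)&(c.max(-1)>60)
    p=B[m]; print(n,m.sum(),"xmax",np.percentile(p[:,0],98) if len(p) else None)
    for x in range(-150,80,12):
        q=p[(p[:,0]>x)&(p[:,0]<x+12)]
        if len(q)>8: print(x,len(q),np.round(np.percentile(q[:,1],[2,98]),1),round(float(np.median(q[:,2])),1))
ana(sys.argv[1])
E
python3 front.py side7
```

```text
side7 271 xmax 2.788807990242406
-90 14 [-21.    3.5] 49.5
-78 52 [-24.1  30.2] 49.7
-66 71 [-23.3  30.3] 49.3
-54 30 [-23.6  29.3] 48.7
-18 40 [-56.3  57.8] 52.6
-6 43 [-58.5  58.1] 53.0
```

The tub has squared up: lid y from -24 to +30 at its front (x≈-50), lid top 49.4 mm above the board. I carry on into the guide rails in small steps.

```bash
python3 -m jog '[[0,[-0.3,0,0],[0,0,0]],[0,[-0.6,0,0],[0,0,0]],[0,[-0.9,0,0],[0,0,0]],[0,[-1.2,0,0],[0,0,0]],[0,[-1.5,0,0],[0,0,0]]]'; python3 -c "
from plan import *
st()"
```

```text
t: 13.7
ee_pos: [596.9, -54.4, 40.8]
orientation: [-1.278, 1.092, -1.097]
ft_force: [0.8, -7.5, 3.6]
width: 0.4
F [ 0.8 -7.5  3.6] tcp [596.9 -54.4  40.8] board [-155.    -1.4   11.5] w 0.4 t 13.7
```

```bash
python3 -m jog '[[0,[-0.2,0,0],[0,0,0]],[0,[-0.4,0,0],[0,0,0]],[0,[-0.6,0,0],[0,0,0]],[0,[-0.8,0,0],[0,0,0]],[0,[-1.0,0,0],[0,0,0]]]'; python3 -c "
from plan import *
st()"
```

```text
t: 14.2
ee_pos: [595.6, -44.6, 40.9]
orientation: [-1.277, 1.092, -1.097]
ft_force: [1.3, -6.5, 2.8]
width: 0.7
F [ 1.3 -6.5  2.8] tcp [595.6 -44.6  40.9] board [-145.1   -1.7   11.6] w 0.7 t 14.2
```

```bash
python3 -m jog '[[0,[-0.2,0,0],[0,0,0]],[0,[-0.4,0,0],[0,0,0]],[0,[-0.6,0,0],[0,0,0]],[0,[-0.8,0,0],[0,0,0]],[0,[-1.0,0,0],[0,0,0]]]'; python3 -c "
from plan import *
st()"
```

```text
t: 14.7
ee_pos: [594.1, -34.7, 40.9]
orientation: [-1.277, 1.092, -1.097]
ft_force: [1.9, -5.7, 4.4]
width: 0.5
F [ 1.9 -5.7  4.4] tcp [594.1 -34.7  40.9] board [-135.1   -1.7   11.6] w 0.5 t 14.7
```

```bash
python3 - <<'E'
from h import *
snap("side","side8"); a=cv2.imread("pics/side8.png")[140:290,220:420]
cv2.imwrite("pics/c8.png",cv2.resize(a,(800,600)))
E
python3 front.py side8
```

```text
side8 232 xmax 3.054320674062716
-114 11 [1.4 9.8] 50.0
-42 40 [-23.6  26.9] 48.9
-30 68 [-23.9  29.7] 48.7
-18 65 [-45.2  57.3] 49.5
-6 32 [-41.7  57.7] 53.3
```

View pics/c8.png

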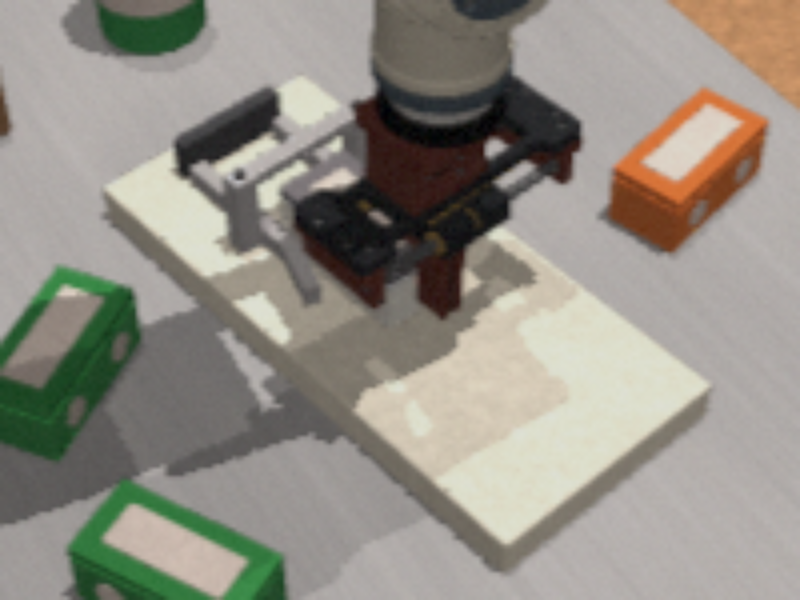

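The tub is in the rails and its front is just short of the bar, with the lid about 3 mm under the bar's underside. Continuing.

```bash
python3 -m jog '[[0,[-0.2,0,0],[0,0,0]],[0,[-0.4,0,0],[0,0,0]],[0,[-0.6,0,0],[0,0,0]],[0,[-0.8,0,0],[0,0,0]],[0,[-1.0,0,0],[0,0,0]]]'; python3 -c "
from plan import *
st()"
```

```text
t: 15.25
ee_pos: [592.6, -24.8, 40.9]
orientation: [-1.277, 1.092, -1.097]
ft_force: [2.0, -7.1, 3.6]
width: 0.2
F [ 2.  -7.1  3.6] tcp [592.6 -24.8  40.9] board [-125.1   -1.7   11.6] w 0.2 t 15.25
```

```bash
python3 -m jog '[[0,[-0.2,0,0],[0,0,0]],[0,[-0.4,0,0],[0,0,0]],[0,[-0.6,0,0],[0,0,0]],[0,[-0.8,0,0],[0,0,0]],[0,[-1.0,0,0],[0,0,0]],[0,[-1.2,0,0],[0,0,0]],[0,[-1.4,0,0],[0,0,0]]]'; python3 -c "
from plan import *
st()"
```

```text
t: 15.95
ee_pos: [590.6, -10.9, 40.9]
orientation: [-1.277, 1.092, -1.097]
ft_force: [2.4, -6.9, 3.2]
width: 0.8
F [ 2.4 -6.9  3.2] tcp [590.6 -10.9  40.9] board [-111.    -1.8   11.6] w 0.8 t 15.95
```

```bash
python3 -m jog '[[0,[-0.2,0,0],[0,0,0]],[0,[-0.4,0,0],[0,0,0]],[0,[-0.6,0,0],[0,0,0]],[0,[-0.8,0,0],[0,0,0]],[0,[-1.0,0,0],[0,0,0]],[0,[-1.2,0,0],[0,0,0]],[0,[-1.4,0,0],[0,0,0]]]'; python3 -c "
from plan import *
st()"
```

```text
t: 16.65
ee_pos: [588.6, 2.9, 40.9]
orientation: [-1.276, 1.092, -1.098]
ft_force: [3.4, -6.2, 2.2]
width: 0.8
F [ 3.4 -6.2  2.2] tcp [588.6   2.9  40.9] board [-97.   -2.1  11.6] w 0.8 t 16.65
```

```bash
python3 -m jog '[[0,[-0.2,0,0.1],[0,0,0]],[0,[-0.4,0,0.1],[0,0,0]],[0,[-0.6,0,0.1],[0,0,0]],[0,[-0.8,0,0.1],[0,0,0]],[0,[-1.0,0,0.1],[0,0,0]],[0,[-1.2,0,0.1],[0,0,0]],[0,[-1.4,0,0.1],[0,0,0]]]'; python3 -c "
from plan import *
st()"
```

```text
t: 17.35
ee_pos: [586.8, 16.9, 40.8]
orientation: [-1.277, 1.093, -1.097]
ft_force: [1.2, -7.1, 4.5]
width: 0.2
F [ 1.2 -7.1  4.5] tcp [586.8  16.9  40.8] board [-82.9  -2.4  11.5] w 0.2 t 17.35
```

```bash
python3 -m jog '[[0,[-0.2,0,0],[0,0,0]],[0,[-0.4,0,0],[0,0,0]],[0,[-0.6,0,0],[0,0,0]],[0,[-0.8,0,0],[0,0,0]],[0,[-1.0,0,0],[0,0,0]],[0,[-1.2,0,0],[0,0,0]],[0,[-1.4,0,0],[0,0,0]]]'; python3 -c "
from plan import *
st()"
```

```text
t: 18.05
ee_pos: [584.7, 30.7, 40.8]
orientation: [-1.277, 1.093, -1.097]
ft_force: [1.0, -7.2, 4.2]
width: 0.3
F [ 1.  -7.2  4.2] tcp [584.7  30.7  40.8] board [-68.9  -2.4  11.5] w 0.3 t 18.05
```

```bash
python3 -m jog '[[0,[-0.2,0,0],[0,0,0]],[0,[-0.4,0,0],[0,0,0]],[0,[-0.6,0,0],[0,0,0]],[0,[-0.8,0,0],[0,0,0]],[0,[-1.0,0,0],[0,0,0]],[0,[-1.2,0,0],[0,0,0]]]'; python3 - <<'E'
from plan import *
st()
from h import *
snap("side","side9"); a=cv2.imread("pics/side9.png")[140:290,220:420]
cv2.imwrite("pics/c9.png",cv2.resize(a,(800,600)))
E
```

```text
t: 18.65
ee_pos: [582.8, 42.6, 40.8]
orientation: [-1.277, 1.093, -1.097]
ft_force: [1.4, -7.1, 3.2]
width: 0.5
F [ 1.4 -7.1  3.2] tcp [582.8  42.6  40.8] board [-56.9  -2.4  11.5] w 0.5 t 18.65
```

View pics/c9.png

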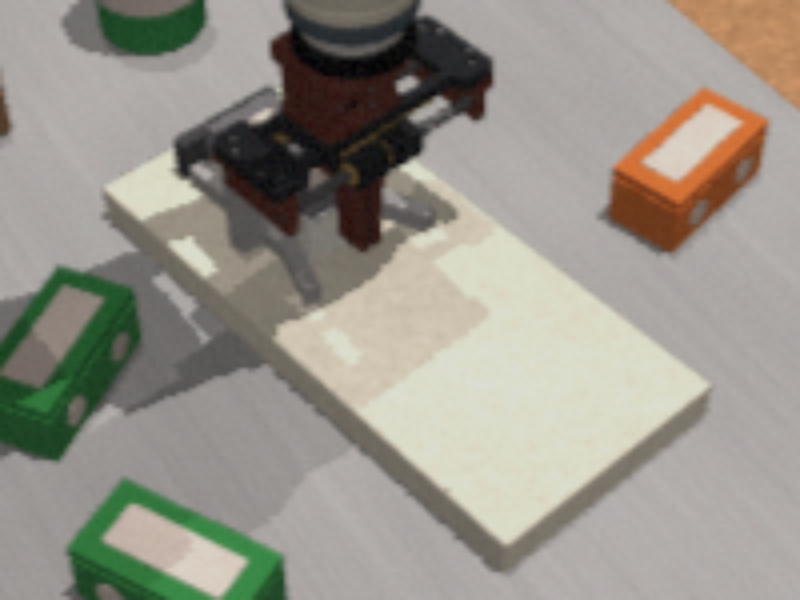

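```bash
python3 -m jog '[[0,[-0.1,0,0],[0,0,0]],[0,[-0.2,0,0],[0,0,0]],[0,[-0.3,0,0],[0,0,0]],[0,[-0.4,0,0],[0,0,0]],[0,[-0.5,0,0],[0,0,0]],[0,[-0.6,0,0],[0,0,0]]]'; python3 -c "
from plan import *
st()"
```

```text
t: 19.3
ee_pos: [581.9, 48.5, 40.8]
orientation: [-1.277, 1.093, -1.097]
ft_force: [1.7, -6.9, 4.0]
width: 0.5
F [ 1.7 -6.9  4. ] tcp [581.9  48.5  40.8] board [-51.   -2.4  11.5] w 0.5 t 19.3
```

```bash
python3 -m jog '[[0,[-0.05,0,0],[0,0,0]],[0,[-0.1,0,0],[0,0,0]],[0,[-0.15,0,0],[0,0,0]],[0,[-0.2,0,0],[0,0,0]]]'; python3 -c "
from plan import *
st()"
```

```text
t: 19.7
ee_pos: [581.6, 50.5, 40.8]
orientation: [-1.277, 1.093, -1.097]
ft_force: [1.3, -6.1, 3.7]
width: 0.3
F [ 1.3 -6.1  3.7] tcp [581.6  50.5  40.8] board [-49.   -2.4  11.5] w 0.3 t 19.7
```

Sliding friction is steady at about 7 N, so stop contact will show as a rise above that. Stepping by 0.5 mm.

```bash
for k in 1 2; do python3 -m jog '[[0,[-0.05,0,0],[0,0,0]],[0,[-0.1,0,0],[0,0,0]]]'|grep -E "ee_pos|force"; done
```

```text
ee_pos: [581.4, 51.5, 40.8]
ft_force: [2.5, -6.8, 4.0]
ee_pos: [581.2, 52.4, 40.8]
ft_force: [2.1, -6.6, 3.8]
```

```bash
python3 -m jog '[[0,[-0.05,0,0],[0,0,0]],[0,[-0.1,0,0],[0,0,0]]]'|grep -E "ee_pos|force"
```

```text
ee_pos: [581.1, 53.1, 40.8]
ft_force: [2.2, -11.6, 4.9]
```

```bash
python3 -m jog '[[0,[-0.05,0,0],[0,0,0]],[0,[-0.05,0,0],[0,0,0]]]'|grep -E "ee_pos|force"
```

```text
ee_pos: [581.1, 53.1, 40.8]
ft_force: [2.4, -12.4, 3.8]
```

Contact with the stop: 12.4 N total, of which at most ~7 N is friction. So the push on the stop is between 5.4 and 12.4 N, inside the window either way. I hold here, then press slightly more for the nominal 8 N.

```bash
python3 -m jog '[[0,[0,0,0],[0,0,0]],[0,[0,0,0],[0,0,0]],[0,[0,0,0],[0,0,0]],[0,[0,0,0],[0,0,0]],[0,[0,0,0],[0,0,0]],[0,[0,0,0],[0,0,0]],[0,[0,0,0],[0,0,0]],[0,[0,0,0],[0,0,0]]]'|grep -E "ee_pos|force"; python3 -m jog '[[0,[-0.02,0,0],[0,0,0]],[0,[-0.02,0,0],[0,0,0]],[0,[-0.02,0,0],[0,0,0]],[0,[-0.02,0,0],[0,0,0]],[0,[-0.02,0,0],[0,0,0]],[0,[-0.02,0,0],[0,0,0]],[0,[-0.02,0,0],[0,0,0]],[0,[-0.02,0,0],[0,0,0]]]'|grep -E "ee_pos|force"; python3 -m jog '[[0,[0,0,0],[0,0,0]],[0,[0,0,0],[0,0,0]],[0,[0,0,0],[0,0,0]],[0,[0,0,0],[0,0,0]],[0,[0,0,0],[0,0,0]]]'
```

```text
ee_pos: [581.2, 53.1, 40.8]
ft_force: [3.3, -12.6, 3.7]
ee_pos: [581.2, 53.1, 40.8]
ft_force: [2.7, -13.4, 3.6]
t: 22.6
ee_pos: [581.2, 53.1, 40.8]
orientation: [-1.278, 1.092, -1.097]
ft_force: [2.1, -13.4, 3.9]
width: 0.5
```

```bash
python3 -m jog '[[0,[-0.01,0,0],[0,0,0]],[0,[-0.01,0,0],[0,0,0]],[0,[-0.01,0,0],[0,0,0]],[0,[-0.01,0,0],[0,0,0]],[0,[-0.01,0,0],[0,0,0]],[0,[-0.01,0,0],[0,0,0]],[0,[-0.01,0,0],[0,0,0]],[0,[-0.01,0,0],[0,0,0]]]'|grep -E "ee_pos|force"; python3 -m jog '[[0,[0,0,0],[0,0,0]],[0,[0,0,0],[0,0,0]],[0,[0,0,0],[0,0,0]],[0,[0,0,0],[0,0,0]]]'; python3 -m jog '[[0,[0.2,0,0],[0,0,0]],[0,[1,0,0],[0,0,0]],[0,[3,0,0],[0,0,0]],[0,[6,0,0],[0,0,0]],[0,[6,-3,0],[0,0,0]],[0,[6,-7,0],[0,0,0]],[0,[8,-12,0],[0,0,0]],[0,[12,-15,0],[0,0,0]]]'
```

```text
ee_pos: [581.2, 53.1, 40.8]
ft_force: [2.3, -13.7, 5.0]
t: 23.8
ee_pos: [581.1, 53.1, 40.8]
orientation: [-1.278, 1.092, -1.097]
ft_force: [3.4, -13.9, 4.8]
width: 0.3
t: 24.6
ee_pos: [598.3, -60.0, 190.5]
orientation: [-1.278, 1.092, -1.093]
ft_force: [1.6, -0.7, -0.0]
width: 0.5
```

Backed off. I move the arm further aside so both cameras see the tub, and verify.

```bash
python3 -m jog '[[0,[5,-3,0],[0,0,0]],[0,[10,-5,0],[0,0,0]],[0,[15,-5,0],[0,0,0]],[0,[20,-5,0],[0,0,0]],[0,[20,-5,0],[0,0,0]],[0,[20,-5,0],[0,0,0]]]'; python3 - <<'E'
from h import *
snap("side","side10"); snap("top","top10")
a=cv2.imread("pics/side10.png")[140:240,235:345];b=cv2.imread("pics/top10.png")[170:245,255:355]
cv2.imwrite("pics/c10.png",cv2.resize(a,(660,600),interpolation=2));cv2.imwrite("pics/c10t.png",cv2.resize(b,(800,600),interpolation=2))
E
sed -i 's/range(-150/range(-60/' front.py; python3 front.py side10; python3 front.py top10
```

```text
t: 25.2
ee_pos: [628.1, -260.3, 237.0]
orientation: [-1.277, 1.098, -1.096]
ft_force: [-0.1, 0.5, -0.3]
width: 0.6
side10 551 xmax 72.03003116734804
-36 73 [-23.5  28.5] 48.4
-24 66 [-24.8  29.2] 48.5
-12 128 [-56.1  57.4] 50.6
12 33 [-24.2  27.7] 49.2
24 57 [-26.5  30. ] 49.0
36 58 [-25.8  28.8] 48.7
48 48 [-23.9  29.6] 49.0
60 67 [-24.8  29.8] 48.9
72 12 [-23.5  25.1] 48.5
top10 495 xmax 74.56596095807924
-36 50 [-25.2  27.7] 49.7
-24 65 [-26.1  27.4] 49.7
-12 37 [-47.2  56.2] 50.9
0 19 [-45.7  55. ] 50.9
12 65 [-25.3  27.5] 49.7
24 62 [-26.1  28.2] 49.7
36 58 [-23.4  27.3] 49.7
48 60 [-24.   26.6] 49.8
60 61 [-24.3  26. ] 50.4
72 18 [-24.  25.] 48.9
```

View pics/c10.png

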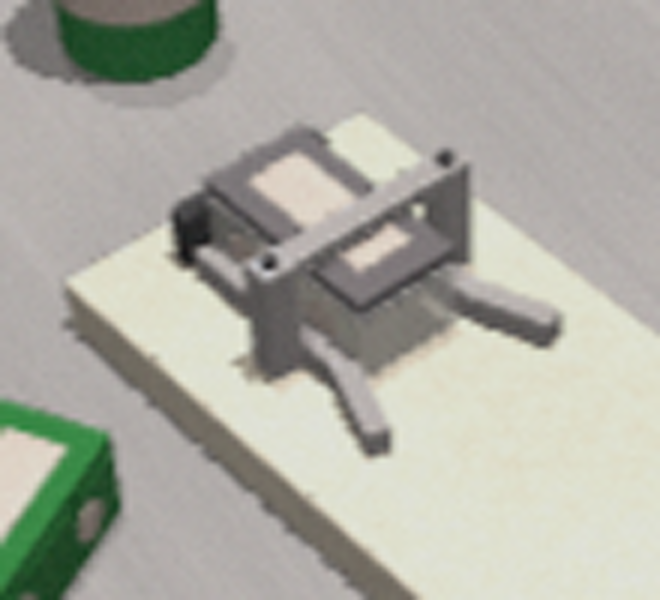

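View pics/c10t.png

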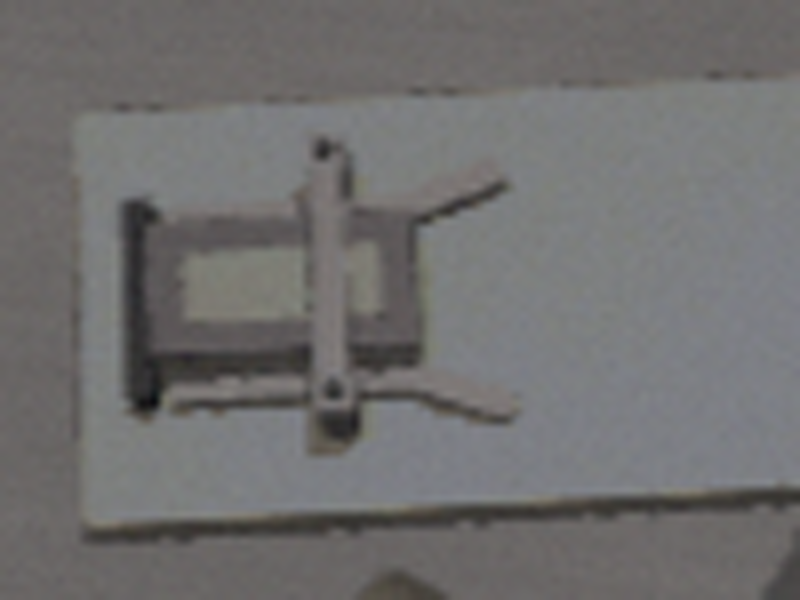

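The tub sits flush with the stop and under the bar. Its lid reads 49 mm (side) and 49.7 mm (top) above the board all along, so level. Its lateral centre is at +1 to +2 mm, and the arm is clear. Handing in.

```bash
python3 -c "
from workcell import ctrl
print(ctrl.close_job())"
```

```text
the job is handed in; nothing more can be done
None
```

The tub's lid is pressed home and the tub is flush against the end stop under the bar. I handed the job in at about 25 s, and no verdict was reported.

- **Lid:** I pressed it down about 7 mm with the closed fingers. It moved at a steady 8 N or so, then went rigid. The highest wrist reading was 16.5 N vertical (about 17.5 N in all), against the 35 N limit.
- **Moving the tub:** I slid it sideways onto the lane's line with the fingers set loosely around it. That did not turn it; it stayed about 0.08 rad off. The flat push from behind then squared it and took it through the rails, with steady friction of about 7 N.
- **Push on the stop:** I held it there for about 3 s at 12.4 to 13.9 N at the wrist, which is about 5.5 to 7 N on the stop once friction is taken off. That is slightly under the asked 8 N but inside the 4 to 13 N window. I inferred it from the wrist force rather than measuring it at the stop.

**Last checks:**
- **Lid height:** both cameras show it level, 49 to 50 mm above the board.
- **Tub position:** its front end is at x ≈ 72 to 75 mm by the edge of the depth points, with no visible gap at the stop. It is 1 to 2 mm off the lane's middle.
- **Camera agreement:** the two cameras differ by about 2 mm on absolute position, within calibration.
- **Bystanders:** nothing came near them, but I did not re-measure their positions.

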